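# Drive the seized pin out of a hinge with a drift punch

## Task

The hinge clamped in the vice has a seized pin. Take the long, thin-stemmed drift punch from the stand, feel for the off-centre bore in the top of the hinge barrel with it, and drive the pin down with steady pressure until at least 25 mm of it stands out below the barrel, never loading the hinge or the vice with more than 40 N. Then put the punch back upright, fully home in the hole it came from, let go of it, and leave the other things where they are.

Things in the scene. Friction and masses are not known exactly. Their poses are not given: they have to be found in the camera images.
- vice: Blue bench vice (fixed; base 165 x 100 x 18 mm, jaws to 88 mm high). Origin: on the bench under its middle; x runs along the jaws to the hinge, z up. The jaws clamp one leaf (6 mm plate, top at 110 mm) of a steel hinge; its upright barrel stands beyond the jaws, clear of the base. The other leaf points on along x (top at 105 mm, out to x = 112 mm).
- barrel_top (a point): Centre of the barrel's flat round top: vice frame x 50, y 0, z 115 mm. This is an eccentric (adjustable) hinge: the bore's mouth in this face is NOT here, its centre lies 6 mm from this point, in a direction that differs each time and is not measured, though it can be seen from above. Slide the punch tip round the face under light pressure to find it.
- barrel_foot (a point): Centre of the barrel's lower end, 55 mm above the bench. The barrel is fixed, 40 mm in outer diameter and 60 mm high; the bore runs straight down through it, vertical, 11 mm in diameter, without a chamfer, 6 mm off the barrel's axis. The pin comes out below.
- pin (a joint): Length of pin standing out below the barrel (m): 0 flush, 0 to 0.004 at the start, solid stop at 0.032. Pin 10 mm in diameter, 55 mm long; its top lies 5 mm plus this value below the barrel's top face. Seized: slides only straight down, needs about 11 N, plus 2.2 N per 10 mm/s of speed; stays where left.
- punch: Steel drift punch, loose, 120 mm long, about 140 g, standing tip down in one hole of the stand, its shoulder on the stand's top. Origin: centre of the flat tip; z up along the tool. Stem 8 mm in diameter to z = 45 mm, then a flat shoulder and a round body 16 mm in diameter up to the head at z = 120 mm. The taller, slimmer of the two tools there.
- punch_tip (a point): Centre of the drift punch's flat tip (same point as the punch's origin).
- stand: Grey plastic block (fixed; 50 mm along its x, 130 mm along its y, 55 mm high), origin at the centre of its underside. Two upright holes, 11 mm in diameter, 50 mm deep, chamfered 2 mm, at x = 0, y = -40 and +40 mm. The drift punch is in one, the stub punch in the other; which varies.
- stub_punch: Short fat centre punch, loose, in the other hole of the stand; 66 mm long, body 24 mm and head 30 mm in diameter, conical point; origin at its point. Too short for the job. Leave alone.
- padlock: Brass padlock with steel shackle, 45 x 22 x 68 mm, loose, upright on the bench, origin at the centre of its underside. Leave alone.
- lock_cylinder: Brass lock cylinder, 60 mm long, 33 mm high, loose on the bench, origin at the centre of its underside. Leave alone.
- screwdriver: Screwdriver with orange handle lying on the bench. Leave alone.
Not all that is in view belongs to the job. What is shaped like the punch but pink is not meant. There is more than one size of the vice; the one meant has the size given above.

How it is judged:
By the outcome, as a careful person would: the job done as asked, in the order asked, and still so for the second after the job is handed in, with the robot touching nothing.
It also fails if it takes over 67 s, if anything falls off the work surface, if the arm or the gripper's body presses on something with over 40 N, if the wrist force passes 120 N, or if a joint passes its speed limit or range.

## Robot

A 6-joint arm with a two-finger parallel gripper is mounted at the origin on the work surface. World frame = base frame: x ahead of the robot, y to its left, z up, the work surface at z = 0. Lengths are in mm, angles in rad, forces in N, time in s.
With the tool pointing down it reaches from about 350 to 875 mm from the base axis. Payload 4.2 kg.
Tool frame: the origin (TCP) lies at the very end of the fingers, on their centre line; the grasp point (between the pads) lies 19 mm behind it; z points along the fingers, y is the line along which they close (so a half turn about z gives the same grasp; the last joint's range is limited). The gripper opens to 85 mm and grips with 20 to 120 N. Pads are 22 mm wide; open, the fingers measure 114 mm over their backs; the gripper's body (76 mm by 85 mm) begins 54 mm behind the grasp point. The pads swing forward as they close: fully open they stand 13 mm farther back than shut.
Start: joints at [-1.043, 0.385, 0.008, 0, -1.194, -0.259], TCP at [166.001, -602.53, 231.312] pointing down, gripper open.
Joint ranges: [-3.14, 3.14], [-1.21, 2.06], [-1.07, 1.41], [-3.16, 2.05], [-2.99, -0.16], [-3.1, 3.1]. Speed limits (rad/s): [2.79, 2.79, 3.14, 3.14, 3.14, 3.14].

## Interface

Orientations are given as a unit quaternion [x, y, z, w].
In Python, from bench import arm, optics gives the robot as it stands. The module is installed in compiled form; this text tells all that it offers.
- The arm moves only by the tool step_arm, never from a script. Its argument "motion" is a list of rows, each an object with "dr": the turn, a rotation vector about the tool's x, y, z in units of 8 degrees (1.0 is 8 degrees), a list of three; "slide": the shift along the tool's x, y, z in mm, a list of three; "jaw": the finger opening in mm, from 0 to 85.4. A call has exactly 8 rows; each row is the pose to reach, as a shift and turn from the pose commanded when the call began, along the tool's axes at that moment; what a row does not reach only later rows make up. A row lasts 1/8 s, in which the tool goes at most 62.5 mm and 10.7 degrees, less where a joint would pass 70% of its speed; a pose out of reach is approached as far as the arm can. A call with a gripper value outside its range is refused whole. The fingers move at their own pace and stop on an object; the grip force is fixed at half the most. Time passes only in rows, so rows that repeat a pose let the fingers close, or fill a call up. It gives the time, the measured TCP pose, the force, the opening and the grip force at its end, in the units of the state.
- arm.read_state(): the state, without advancing time (a new reading comes with each control period).
- optics.get_image(name): name is "scene" or "top"; returns the picture (400x640x3 uint8, blue, green, red); there is no depth.
- optics.camera_info(name): a dict with "camera_matrix" (3x3 intrinsics, pixels), "view" (4x4, takes a point from world to camera coordinates). Camera axes: x right, y up, looking along -z (the intrinsics and any distortion apply to the point x, -y, -z); pixel columns grow to the right and rows downward; lengths in mm; the calibration is good to about 2 mm. A picture is of the moment at which its call begins. camera_info takes no time and is no camera call.
- arm.job_done(): hands the job in; it is judged then, once.
The state is a dict: "clock": time; "joints": joint angles; "joint_vel": joint speeds; "joint_efforts": joint torques, N m; "position": TCP position; "ee_rot": TCP orientation; "contact_force": force on the tool from outside, world axes, zero at the start; "wrist_torque": the same for the moment, N m; "gripper_width": finger opening in mm; "grasp_force": force on a finger pad.
Only numpy, scipy, OpenCV 4.12 (cv2) and the standard library are available. Lean on these libraries where they do the work, as an engineer would, in place of code of your own. Each camera call takes 0.05 s, during which the arm holds its last target. There are 200 camera calls.

## Working session

There is one attempt and no reset: what is moved stays moved. The work goes in short steps, Python scripts to look and compute and a tool call to move; the robot and the scene stay as the last step left them, time stands still between calls to the robot, and variables do not carry over. Pictures are saved under pics/ and viewed, at most 10 in all, crops included, and the job is handed in when it is done.

Besides the shell and the picture viewer there is one more tool, called by a JSON object that holds its "op" and its "data". step_arm: Moves the arm, as the interface text tells. Its arguments: {"type":"object","properties":{"motion":{"type":"array","items":{"type":"object","properties":{"dr":{"type":"array","items":{"type":"number"}},"slide":{"type":"array","items":{"type":"number"}},"jaw":{"type":"number"}}}}},"required":["motion"]}

```bash
mkdir -p pics; python3 - <<'E'
from bench import arm, optics
import cv2, numpy as np
np.set_printoptions(suppress=True,precision=4)
for n in("scene","top"):
    cv2.imwrite(f"pics/{n}0.png",optics.get_image(n))
    i=optics.camera_info(n);print(n,{k:np.array(v) if k!='x' else v for k,v in i.items()})
s=arm.read_state();print(s)
E
```

```text
scene {'camera_matrix': array([[512.1271,   0.    , 317.9458],
       [  0.    , 512.1271, 192.6891],
       [  0.    ,   0.    ,   1.    ]]), 'view': array([[   -0.807 ,     0.5901,     0.0223,   486.7415],
       [   -0.3551,    -0.515 ,     0.7802,    91.9046],
       [    0.4719,     0.6217,     0.6252, -1437.8387],
       [    0.    ,     0.    ,     0.    ,     1.    ]])}
top {'camera_matrix': array([[408.7995,   0.    , 314.1144],
       [  0.    , 408.7995, 198.9151],
       [  0.    ,   0.    ,   1.    ]]), 'view': array([[    0.0078,    -0.9999,     0.0092,   -53.4164],
       [    0.9932,     0.0089,     0.1157,  -567.6748],
       [   -0.1158,     0.0083,     0.9932, -1004.1714],
       [    0.    ,     0.    ,     0.    ,     1.    ]])}
{'clock': 0.1, 'joints': array([-1.0434,  0.3855,  0.0068, -0.0004, -1.194 , -0.2586]), 'joint_vel': array([ 0.0004, -0.003 ,  0.0037,  0.0025,  0.001 , -0.0007]), 'joint_efforts': array([ -0.002 , -39.3318,  18.8929,   4.198 ,  -0.0026,   0.    ]), 'position': array([ 165.837 , -602.0563,  230.3541]), 'ee_rot': array([-0.1339,  0.991 ,  0.001 , -0.0002]), 'contact_force': array([ 0.0161, -0.3363, -0.4458]), 'wrist_torque': array([ 0.0058, -0.0344,  0.0672]), 'grasp_force': 0.0, 'gripper_width': 85.26497203680711}
```

View pics/scene0.png

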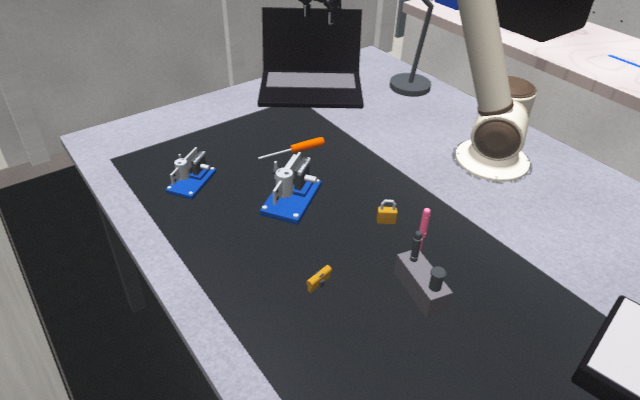

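View pics/top0.png

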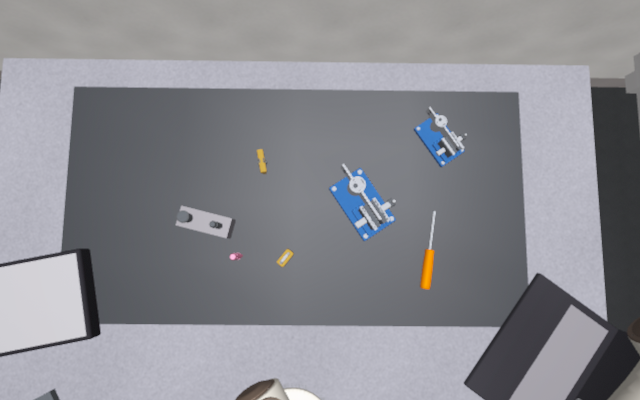

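The scene picture shows the big vice at (290,190), the small one at (190,175), and the stand at (423,280) with the drift punch at (416,245) and a pink decoy beside it. In the top picture the big vice is at (362,205), the barrel at (357,185), and the stand at (204,222) with the drift punch at about (216,225).

```bash
python3 - <<'E'
import cv2, numpy as np
t=cv2.imread("pics/top0.png");s=cv2.imread("pics/scene0.png")
def crop(im,x,y,w,h,k,n):
    c=cv2.resize(im[y:y+h,x:x+w],None,fx=k,fy=k,interpolation=cv2.INTER_CUBIC)
    for i in range(0,w,10): cv2.putText(c,str(x+i),(i*k,10),0,.35,(0,255,255));cv2.line(c,(i*k,12),(i*k,18),(0,255,255))
    for i in range(10,h,10): cv2.putText(c,str(y+i),(0,i*k+4),0,.35,(0,255,255));cv2.line(c,(24,i*k),(30,i*k),(0,255,255))
    cv2.imwrite(n,c)
crop(t,325,160,80,85,7,"pics/tv.png")
crop(t,168,195,78,50,10,"pics/ts.png")
crop(s,385,195,80,120,5,"pics/ss.png")
E
```

```text
(no output)
```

View pics/tv.png

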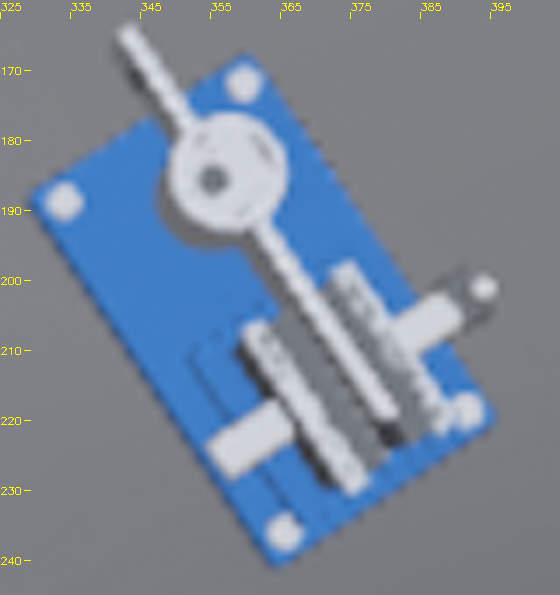

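View pics/ts.png

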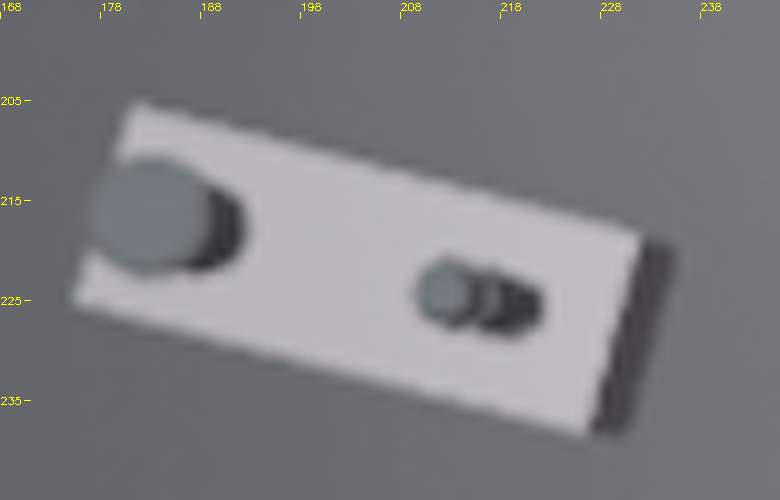

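View pics/ss.png

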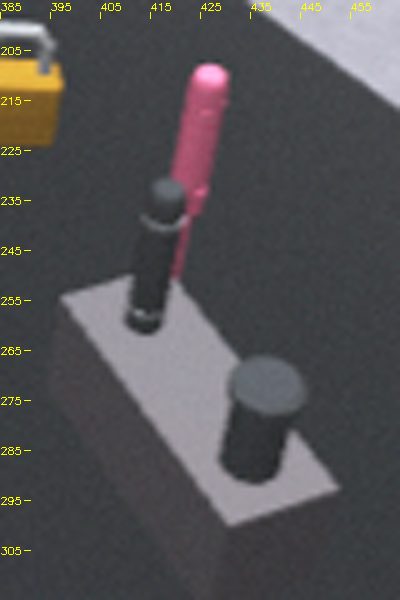

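The crops show the bore mouth at top pixel (355.0,185.3) and the barrel face centre at about (357.1,183.9). The drift punch's head is at top pixel (212.1,223.8), and the stand's top corners are clear.

```bash
cat > h.py <<'E'
import numpy as np
from bench import optics
I={n:optics.camera_info(n) for n in("scene","top")}
def back(n,uv,z):
    K=np.array(I[n]["camera_matrix"]);V=np.array(I[n]["view"]);R=V[:3,:3];t=V[:3,3]
    d=np.linalg.inv(K)@[uv[0],uv[1],1];d=R.T@(d*[1,-1,-1]);c=-R.T@t
    return c+d*(z-c[2])/d[2]
def px(x0,y0,k,c): return (x0+(c[0]+.5)/k-.5,y0+(c[1]+.5)/k-.5)
E
python3 - <<'E'
from h import *
np.set_printoptions(suppress=True,precision=1)
T=lambda c,z:back("top",px(325,160,7,c),z)
S=lambda c,z:back("top",px(168,195,10,c),z)
Q=lambda c,z:back("scene",px(385,195,5,c),z)
print("bore",T((213,180),115),"barrel",T((228,170),115))
base=[T(c,18) for c in((245,52),(495,415),(277,568),(35,190))]
print("base",np.array(base),np.mean(base,0)); x=base[0]-base[1]+base[3]-base[2];a=np.degrees(np.arctan2(x[1],x[0]))
x/=np.linalg.norm(x);print("yaw",a,"sizes",[np.linalg.norm(base[i]-base[i-1]) for i in range(4)]); print("barrel pred",np.mean(base,0)+50*x)
print("leaf end",T((130,30),105),"leaf far",T((390,412),110))
st=[S(c,55) for c in((137,103),(641,233),(590,437),(75,303))];c=np.mean(st,0)
y=st[0]-st[1]+st[3]-st[2];y/=np.linalg.norm(y)
print("stand",np.array(st),c,np.degrees(np.arctan2(y[1],y[0])),"holes",c-40*y,c+40*y)
print("head top",S((445,292),130),"stub top",S((152,216),55+60))
print("scene head",Q((168,186),130),"scene stand corners",Q((61,298),55),Q((231,525),55),Q((339,487),55))
print("scene barrel",back("scene",(284.5,173.5),115))
E
```

```text
bore [ 591.6 -143.7  115. ] barrel [ 595.1 -148.8  115. ]
base [[ 654.5 -166.4   18. ]
 [ 520.2 -257.4   18. ]
 [ 463.8 -177.1   18. ]
 [ 602.   -88.5   18. ]] [ 560.1 -172.3   18. ]
yaw 33.394818642070724 sizes [np.float64(93.94990692647904), np.float64(162.22883998496187), np.float64(98.16967916842404), np.float64(164.1360684220051)]
barrel pred [ 601.9 -144.8   18. ]
leaf end [ 644.6 -116.7  105. ] leaf far [ 514.6 -203.2  110. ]
stand [[547.9 279.9  55. ]
 [516.7 154.5  55. ]
 [466.6 165.4  55. ]
 [498.3 292.8  55. ]] [507.4 223.2  55. ] 76.02883491411946 holes [497.7 184.4  55. ] [517. 262.  55.]
head top [497.8 184.2 130. ] stub top [515.6 256.2 115. ]
scene head [495.9 183.1 130. ] scene stand corners [514.9 154.9  55. ] [544.4 280.5  55. ] [496.4 291.5  55. ]
scene barrel [ 596.2 -143.8  115. ]
```

```bash
cat >> h.py <<'E'
from bench import arm
from scipy.spatial.transform import Rotation as Ro
np.set_printoptions(suppress=True,precision=2)
def go(p,yaw=None):
    """slide/dr (tool axes) from the measured pose to world TCP p, tool down, tool y at yaw deg"""
    s=arm.read_state();R=Ro.from_quat(s["ee_rot"])
    print("t",round(s["clock"],2),"pos",s["position"],"F",s["contact_force"],"w",round(s["gripper_width"],1),"j",s["joints"])
    print("slide",R.inv().apply(np.array(p)-s["position"]))
    if yaw is not None:
        a=np.radians(yaw);y=[np.cos(a),np.sin(a),0];z=[0,0,-1]
        G=Ro.from_matrix(np.array([np.cross(y,z),y,z]).T);print("dr",np.degrees((R.inv()*G).as_rotvec())/8)
E
python3 -c "
from h import *
go((420,-180,231),166)
for c,z in(((232,257),120),((240,256),0)):print(back('top',c,z))"
```

```text
t 0.1 pos [ 165.84 -602.06  230.35] F [ 0.02 -0.34 -0.45] w 85.3 j [-1.04  0.39  0.01 -0.   -1.19 -0.26]
slide [-357.07  339.45   -0.04]
dr [ 0.01  0.01 -7.58]
[422.88 138.39 120.  ]
[422.39 140.62   0.  ]
```

{"op": "step_arm", "data": {"motion": [{"dr": [0, 0, -1], "slide": [-45, 42, 0], "jaw": 45}, {"dr": [0, 0, -2], "slide": [-90, 85, 0], "jaw": 45}, {"dr": [0, 0, -3], "slide": [-134, 127, 0], "jaw": 45}, {"dr": [0, 0, -4], "slide": [-179, 170, 0], "jaw": 45}, {"dr": [0, 0, -5], "slide": [-223, 212, 0], "jaw": 45}, {"dr": [0, 0, -6], "slide": [-268, 255, 0], "jaw": 45}, {"dr": [0, 0, -7], "slide": [-312, 297, 0], "jaw": 45}, {"dr": [0, 0, -7.58], "slide": [-357, 339, 0], "jaw": 45}]}}

```text
clock: 1.1
position: [420.6, -179.0, 231.3]
ee_rot: [-0.617, 0.787, -0.0, 0.0]
contact_force: [0.7, 0.6, 0.2]
gripper_width: 45.0
grasp_force: 0.0
```

```bash
python3 -c "
from h import *
go((497.3,184,160),166)"
```

```text
t 1.1 pos [ 420.59 -178.98  231.32] F [0.71 0.61 0.22] w 45.0 j [-0.05  0.1  -0.38 -0.   -1.09 -0.2 ]
slide [-370.8    11.96   71.34]
dr [-0.    0.    0.03]
```

{"op": "step_arm", "data": {"motion": [{"dr": [0, 0, 0], "slide": [-55, 2, 0], "jaw": 45}, {"dr": [0, 0, 0], "slide": [-110, 4, 5], "jaw": 45}, {"dr": [0, 0, 0], "slide": [-165, 6, 10], "jaw": 45}, {"dr": [0, 0, 0], "slide": [-220, 8, 20], "jaw": 45}, {"dr": [0, 0, 0], "slide": [-275, 10, 35], "jaw": 45}, {"dr": [0, 0, 0], "slide": [-330, 12, 55], "jaw": 45}, {"dr": [0, 0, 0], "slide": [-370.8, 12, 71], "jaw": 45}, {"dr": [0, 0, 0], "slide": [-370.8, 12, 71], "jaw": 45}]}}

```text
clock: 2.1
position: [497.5, 183.7, 158.2]
ee_rot: [-0.617, 0.787, 0.0, -0.002]
contact_force: [0.3, -0.5, -0.5]
gripper_width: 44.9
grasp_force: 0.0
```

```bash
python3 -c "
from h import *
go((497.3,184.1,78),166)"
```

```text
t 2.1 pos [497.47 183.71 158.2 ] F [ 0.29 -0.48 -0.47] w 44.9 j [ 0.66  0.29 -0.33 -0.   -0.95 -0.9 ]
slide [-0.56  0.05 80.2 ]
dr [ 0.02 -0.02  0.03]
```

{"op": "step_arm", "data": {"motion": [{"dr": [0, 0, 0], "slide": [-0.5, 0, 25], "jaw": 45}, {"dr": [0, 0, 0], "slide": [-0.5, 0, 50], "jaw": 45}, {"dr": [0, 0, 0], "slide": [-0.5, 0, 75], "jaw": 45}, {"dr": [0, 0, 0], "slide": [-0.5, 0, 80], "jaw": 45}, {"dr": [0, 0, 0], "slide": [-0.5, 0, 80], "jaw": 30}, {"dr": [0, 0, 0], "slide": [-0.5, 0, 80], "jaw": 20}, {"dr": [0, 0, 0], "slide": [-0.5, 0, 80], "jaw": 10}, {"dr": [0, 0, 0], "slide": [-0.5, 0, 80], "jaw": 5}]}}

```text
clock: 3.1
position: [498.5, 182.6, 81.5]
ee_rot: [-0.616, 0.788, -0.0, 0.001]
contact_force: [-1.8, -0.9, 5.4]
gripper_width: 14.6
grasp_force: 58.6
```

```bash
python3 -c "
from h import *
go((497.3,184.1,140),166)"
```

```text
t 3.1 pos [498.54 182.6   81.51] F [-1.8  -0.86  5.41] w 14.6 j [ 0.66  0.39 -0.42  0.   -0.76 -0.9 ]
slide [ -1.21   1.49 -58.49]
dr [-0.01  0.01  0.01]
```

{"op": "step_arm", "data": {"motion": [{"dr": [0, 0, 0], "slide": [0, 0, -5], "jaw": 5}, {"dr": [0, 0, 0], "slide": [0, 0, -15], "jaw": 5}, {"dr": [0, 0, 0], "slide": [0, 0, -30], "jaw": 5}, {"dr": [0, 0, 0], "slide": [0, 0, -50], "jaw": 5}, {"dr": [0, 0, 0], "slide": [0, 0, -80], "jaw": 5}, {"dr": [0, 0, 0], "slide": [0, 0, -120], "jaw": 5}, {"dr": [0, 0, 0], "slide": [0, 0, -140], "jaw": 5}, {"dr": [0, 0, 0], "slide": [0, 0, -140], "jaw": 5}]}}

```text
clock: 4.1
position: [498.9, 182.9, 222.8]
ee_rot: [-0.616, 0.788, -0.0, 0.003]
contact_force: [-0.1, 0.2, -2.0]
gripper_width: 14.6
grasp_force: 58.5
```

```bash
python3 - <<'E'
from h import *
import cv2
im=optics.get_image("scene")
# project expected region
go((591.6,-143.7,215),166)
V=np.array(I["scene"]["view"]);K=np.array(I["scene"]["camera_matrix"])
for z in(150,220):
    c=V[:3,:3]@np.array([498,183,z])+V[:3,3];u=K@(c*[1,-1,-1]);print(u[:2]/u[2])
cv2.imwrite("pics/lift.png",cv2.resize(im[110:300,340:500],None,fx=3,fy=3,interpolation=cv2.INTER_CUBIC))
E
```

```text
t 4.15 pos [497.94 182.41 220.97] F [-1.14  0.27 -1.13] w 14.6 j [ 0.66  0.23 -0.24 -0.   -1.1  -0.9 ]
slide [ 293.86 -169.63    5.61]
dr [-0.    0.01  0.  ]
[418.9  224.67]
[424.38 196.74]
```

View pics/lift.png

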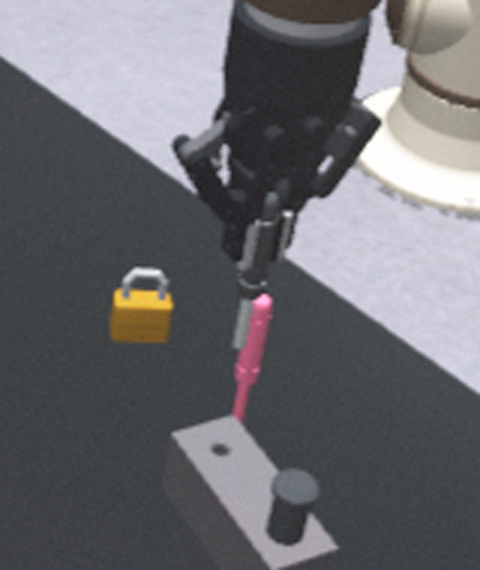

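The punch is in the gripper with its tip at about image pixel (420,225), which is where I predicted it (z≈150). The empty hole shows at (413,259). I'll move above the bore next.

{"op": "step_arm", "data": {"motion": [{"dr": [0, 0, 0], "slide": [45, -26, 0], "jaw": 5}, {"dr": [0, 0, 0], "slide": [95, -55, 0], "jaw": 5}, {"dr": [0, 0, 0], "slide": [145, -84, 0], "jaw": 5}, {"dr": [0, 0, 0], "slide": [195, -112, 2], "jaw": 5}, {"dr": [0, 0, 0], "slide": [245, -141, 4], "jaw": 5}, {"dr": [0, 0, 0], "slide": [280, -162, 8], "jaw": 5}, {"dr": [0, 0, 0], "slide": [294, -169.6, 16], "jaw": 5}, {"dr": [0, 0, 0], "slide": [294, -169.6, 18], "jaw": 5}]}}

```text
clock: 5.15
position: [590.6, -144.4, 199.9]
ee_rot: [-0.615, 0.788, 0.002, -0.002]
contact_force: [-0.1, -0.1, -0.9]
gripper_width: 14.4
grasp_force: 58.7
```

```bash
python3 - <<'E'
from h import *
import cv2
go((591.6,-143.7,190),166)
im=optics.get_image("top");s=optics.get_image("scene")
f=lambda im,x,y,w,h,k:cv2.resize(im[y:y+h,x:x+w],(w*k,h*k),interpolation=cv2.INTER_CUBIC)
cv2.imwrite("pics/above.png",f(s,240,130,100,75,8))
E
```

```text
t 5.15 pos [ 590.63 -144.43  199.89] F [-0.08 -0.12 -0.88] w 14.4 j [ 0.03  0.38 -0.08 -0.   -1.12 -0.27]
slide [-0.95 -0.81  9.88]
dr [ 0.03 -0.   -0.01]
```

View pics/above.png

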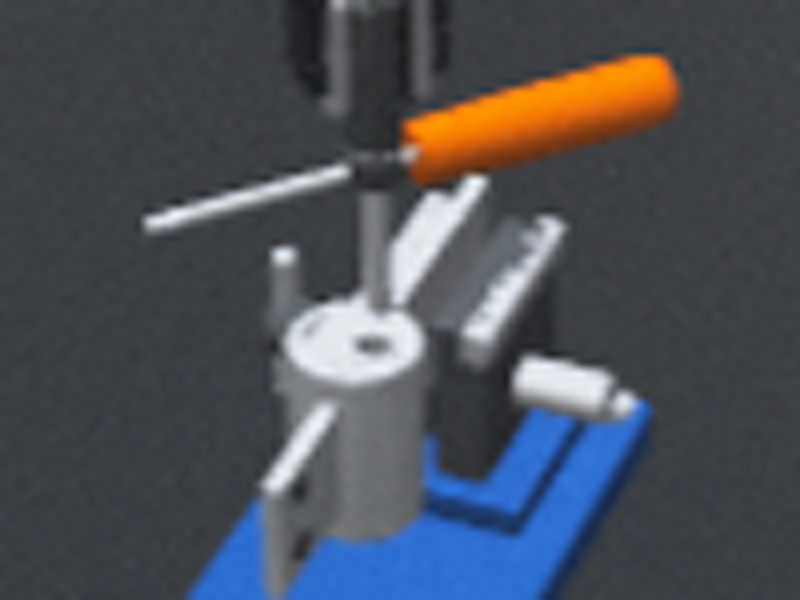

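The tip is at crop (376,308), just above the bore mouth at crop (374,344). I'll compare both through the scene camera.

```bash
python3 - <<'E'
from h import *
q=lambda c,z:back("scene",px(240,130,8,c),z)
print("bore",q((374,344),115),"tip bottom front edge",q((376,311),128.4), "barrel",q((355,343),115))
E
```

```text
bore [ 590.77 -144.47  115.  ] tip bottom front edge [ 591.4  -142.08  128.4 ] barrel [ 595.   -147.96  115.  ]
```

{"op": "step_arm", "data": {"motion": [{"dr": [0, 0, 0], "slide": [-0.6, -0.5, 4], "jaw": 5}, {"dr": [0, 0, 0], "slide": [-0.6, -0.5, 8], "jaw": 5}, {"dr": [0, 0, 0], "slide": [-0.6, -0.5, 10], "jaw": 5}, {"dr": [0, 0, 0], "slide": [-0.6, -0.5, 12], "jaw": 5}, {"dr": [0, 0, 0], "slide": [-0.6, -0.5, 13.5], "jaw": 5}, {"dr": [0, 0, 0], "slide": [-0.6, -0.5, 15], "jaw": 5}, {"dr": [0, 0, 0], "slide": [-0.6, -0.5, 16.5], "jaw": 5}, {"dr": [0, 0, 0], "slide": [-0.6, -0.5, 16.5], "jaw": 5}]}}

```text
clock: 6.25
position: [592.5, -143.6, 186.3]
ee_rot: [-0.616, 0.788, -0.0, 0.0]
contact_force: [-0.2, -0.3, 0.8]
gripper_width: 14.3
grasp_force: 59.0
```

```bash
python3 -c "
from h import *
go((591.2,-143.9,180),166);print(arm.read_state()['wrist_torque'])"
```

```text
t 6.25 pos [ 592.52 -143.55  186.34] F [-0.2  -0.26  0.84] w 14.3 j [ 0.03  0.39 -0.1   0.   -1.08 -0.27]
slide [0.66 1.21 6.34]
dr [-0.   -0.    0.01]
[0.11 0.21 0.02]
```

{"op": "step_arm", "data": {"motion": [{"dr": [0, 0, 0], "slide": [0, 0, 0.5], "jaw": 5}, {"dr": [0, 0, 0], "slide": [0, 0, 1], "jaw": 5}, {"dr": [0, 0, 0], "slide": [0, 0, 1.5], "jaw": 5}, {"dr": [0, 0, 0], "slide": [0, 0, 2], "jaw": 5}, {"dr": [0, 0, 0], "slide": [0, 0, 2.5], "jaw": 5}, {"dr": [0, 0, 0], "slide": [0, 0, 3], "jaw": 5}, {"dr": [0, 0, 0], "slide": [0, 0, 3], "jaw": 5}, {"dr": [0, 0, 0], "slide": [0, 0, 3], "jaw": 5}]}}

```text
clock: 7.25
position: [592.2, -143.6, 182.6]
ee_rot: [-0.616, 0.788, 0.0, -0.0]
contact_force: [-0.5, -2.9, -2.1]
gripper_width: 14.5
grasp_force: 58.6
```

{"op": "step_arm", "data": {"motion": [{"dr": [0, 0, 0], "slide": [0, 0, 0.7], "jaw": 5}, {"dr": [0, 0, 0], "slide": [0, 0, 1.4], "jaw": 5}, {"dr": [0, 0, 0], "slide": [0, 0, 2.1], "jaw": 5}, {"dr": [0, 0, 0], "slide": [0, 0, 2.8], "jaw": 5}, {"dr": [0, 0, 0], "slide": [0, 0, 3.5], "jaw": 5}, {"dr": [0, 0, 0], "slide": [0, 0, 4], "jaw": 5}, {"dr": [0, 0, 0], "slide": [0, 0, 4], "jaw": 5}, {"dr": [0, 0, 0], "slide": [0, 0, 4], "jaw": 5}]}}

```text
clock: 8.25
position: [592.5, -143.6, 179.5]
ee_rot: [-0.616, 0.788, -0.0, 0.0]
contact_force: [-3.6, -2.9, 5.4]
gripper_width: 14.4
grasp_force: 59.4
```

{"op": "step_arm", "data": {"motion": [{"dr": [0, 0, 0], "slide": [0.5, 0.4, 1], "jaw": 5}, {"dr": [0, 0, 0], "slide": [1, 0.8, 2], "jaw": 5}, {"dr": [0, 0, 0], "slide": [1, 0.8, 3], "jaw": 5}, {"dr": [0, 0, 0], "slide": [1, 0.8, 4], "jaw": 5}, {"dr": [0, 0, 0], "slide": [1, 0.8, 5], "jaw": 5}, {"dr": [0, 0, 0], "slide": [1, 0.8, 6], "jaw": 5}, {"dr": [0, 0, 0], "slide": [1, 0.8, 7], "jaw": 5}, {"dr": [0, 0, 0], "slide": [1, 0.8, 8], "jaw": 5}]}}

```text
clock: 9.25
position: [592.4, -144.1, 174.0]
ee_rot: [-0.616, 0.787, -0.002, 0.001]
contact_force: [-4.0, -1.1, 13.6]
gripper_width: 14.3
grasp_force: 60.5
```

{"op": "step_arm", "data": {"motion": [{"dr": [0, 0, 0], "slide": [0.2, 0.6, 1.2], "jaw": 5}, {"dr": [0, 0, 0], "slide": [0.3, 1.2, 2.4], "jaw": 5}, {"dr": [0, 0, 0], "slide": [0.3, 1.2, 3.6], "jaw": 5}, {"dr": [0, 0, 0], "slide": [0.3, 1.2, 4.8], "jaw": 5}, {"dr": [0, 0, 0], "slide": [0.3, 1.2, 6], "jaw": 5}, {"dr": [0, 0, 0], "slide": [0.3, 1.2, 7.2], "jaw": 5}, {"dr": [0, 0, 0], "slide": [0.3, 1.2, 8.4], "jaw": 5}, {"dr": [0, 0, 0], "slide": [0.3, 1.2, 9.6], "jaw": 5}]}}

```text
clock: 10.25
position: [592.1, -144.2, 164.9]
ee_rot: [-0.616, 0.787, -0.002, 0.002]
contact_force: [-3.1, -1.5, 14.3]
gripper_width: 14.8
grasp_force: 60.4
```

{"op": "step_arm", "data": {"motion": [{"dr": [0, 0, 0], "slide": [0.5, 0.7, 1.2], "jaw": 5}, {"dr": [0, 0, 0], "slide": [0.5, 0.7, 2.4], "jaw": 5}, {"dr": [0, 0, 0], "slide": [0.5, 0.7, 3.6], "jaw": 5}, {"dr": [0, 0, 0], "slide": [0.5, 0.7, 4.8], "jaw": 5}, {"dr": [0, 0, 0], "slide": [0.5, 0.7, 6], "jaw": 5}, {"dr": [0, 0, 0], "slide": [0.5, 0.7, 7.2], "jaw": 5}, {"dr": [0, 0, 0], "slide": [0.5, 0.7, 8.4], "jaw": 5}, {"dr": [0, 0, 0], "slide": [0.5, 0.7, 9], "jaw": 5}]}}

```text
clock: 11.25
position: [591.9, -144.3, 155.7]
ee_rot: [-0.616, 0.787, -0.003, 0.003]
contact_force: [-2.4, -1.4, 13.4]
gripper_width: 14.6
grasp_force: 60.3
```

{"op": "step_arm", "data": {"motion": [{"dr": [0, 0, 0], "slide": [0.3, 0.5, 0.6], "jaw": 5}, {"dr": [0, 0, 0], "slide": [0.3, 0.5, 1.2], "jaw": 5}, {"dr": [0, 0, 0], "slide": [0.3, 0.5, 1.8], "jaw": 5}, {"dr": [0, 0, 0], "slide": [0.3, 0.5, 2.4], "jaw": 5}, {"dr": [0, 0, 0], "slide": [0.3, 0.5, 3], "jaw": 5}, {"dr": [0, 0, 0], "slide": [0.3, 0.5, 3.6], "jaw": 5}, {"dr": [0, 0, 0], "slide": [0.3, 0.5, 4.2], "jaw": 5}, {"dr": [0, 0, 0], "slide": [0.3, 0.5, 4.2], "jaw": 5}]}}

```text
clock: 12.25
position: [591.7, -144.4, 151.3]
ee_rot: [-0.616, 0.787, -0.003, 0.003]
contact_force: [-1.2, -1.1, 11.6]
gripper_width: 14.5
grasp_force: 60.1
```

```bash
python3 - <<'E'
from h import *
import cv2
go((592,-144,240),166)
s=optics.get_image("scene")
cv2.imwrite("pics/drv.png",cv2.resize(s[130:205,240:340],None,fx=8,fy=8,interpolation=cv2.INTER_CUBIC))
E
```

```text
t 12.25 pos [ 591.71 -144.36  151.27] F [-1.22 -1.14 11.59] w 14.5 j [ 0.03  0.42 -0.15  0.   -0.99 -0.27]
slide [ -0.56  -0.92 -88.73]
dr [-0.06  0.01  0.01]
```

View pics/drv.png

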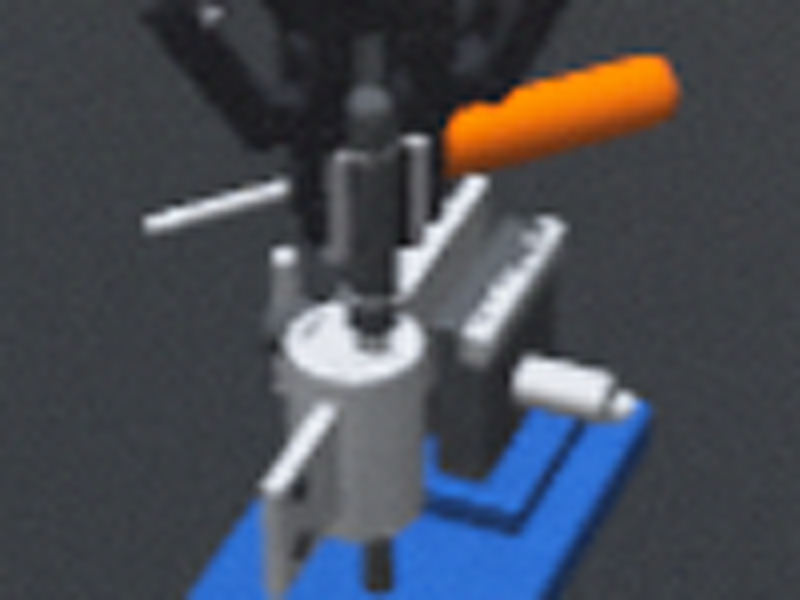

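```bash
python3 - <<'E'
from h import *
V=np.array(I["scene"]["view"]);K=np.array(I["scene"]["camera_matrix"])
def P(p):
    c=V[:3,:3]@np.array(p)+V[:3,3];u=K@(c*[1,-1,-1]);return ((u[:2]/u[2])-[240,130]+.5)*8
for p in(20,25,28,30,32):
    # nearest (lowest in image) edge point of pin's end
    a=np.radians(np.arange(0,360,10));print(p,max((P((591-.0+5*np.cos(t),-144.4+5*np.sin(t),55-p)) for t in a),key=lambda q:q[1]),
     "shoulder low",max((P((591+8*np.cos(t),-144.4+8*np.sin(t),155-p)) for t in a),key=lambda q:q[1]))
print(P((591,-144.4,115)))
E
```

```text
20 [379.37 570.49] shoulder low [374.49 304.75]
25 [379.63 583.36] shoulder low [374.78 319.05]
28 [379.78 591.05] shoulder low [374.95 327.59]
30 [379.89 596.16] shoulder low [375.07 333.27]
32 [379.99 601.27] shoulder low [375.18 338.94]
[373.97 344.89]
```

The shoulder (crop row about 335) and the pin's end (about 590) put the pin 28–30 mm out. I'll push 1.5 mm more for margin, then withdraw.

{"op": "step_arm", "data": {"motion": [{"dr": [0, 0, 0], "slide": [0, 0, 0.5], "jaw": 5}, {"dr": [0, 0, 0], "slide": [0, 0, 1], "jaw": 5}, {"dr": [0, 0, 0], "slide": [0, 0, 1.5], "jaw": 5}, {"dr": [0, 0, 0], "slide": [0, 0, 1.5], "jaw": 5}, {"dr": [0, 0, 0], "slide": [0, 0, -3], "jaw": 5}, {"dr": [0, 0, 0], "slide": [0, 0, -8], "jaw": 5}, {"dr": [0, 0, 0], "slide": [0, 0, -13], "jaw": 5}, {"dr": [0, 0, 0], "slide": [0, 0, -18], "jaw": 5}]}}

```text
clock: 13.3
position: [589.4, -144.5, 165.8]
ee_rot: [-0.616, 0.788, -0.0, 0.001]
contact_force: [4.9, -2.9, -4.9]
gripper_width: 14.8
grasp_force: 58.5
```

{"op": "step_arm", "data": {"motion": [{"dr": [0, 0, 0], "slide": [0, 0, -6], "jaw": 5}, {"dr": [0, 0, 0], "slide": [0, 0, -14], "jaw": 5}, {"dr": [0, 0, 0], "slide": [0, 0, -24], "jaw": 5}, {"dr": [0, 0, 0], "slide": [0, 0, -36], "jaw": 5}, {"dr": [0, 0, 0], "slide": [0, 0, -50], "jaw": 5}, {"dr": [0, 0, 0], "slide": [0, 0, -60], "jaw": 5}, {"dr": [0, 0, 0], "slide": [0, 0, -68], "jaw": 5}, {"dr": [0, 0, 0], "slide": [0, 0, -68], "jaw": 5}]}}

```text
clock: 14.3
position: [588.9, -144.7, 234.7]
ee_rot: [-0.616, 0.788, -0.0, 0.0]
contact_force: [-0.5, 0.1, -1.5]
gripper_width: 14.5
grasp_force: 58.9
```

```bash
python3 - <<'E'
from h import *
go((498.2,182.9,215),166)
R=Ro.from_quat(arm.read_state()["ee_rot"]).as_matrix();print(R[:,2])
E
```

```text
t 14.3 pos [ 588.95 -144.67  234.74] F [-0.5   0.14 -1.51] w 14.5 j [ 0.03  0.35 -0.04 -0.   -1.18 -0.27]
slide [-296.    167.1    19.66]
dr [-0.01  0.    0.01]
[ 0.  0. -1.]
```

{"op": "step_arm", "data": {"motion": [{"dr": [0, 0, 0], "slide": [-45, 26, 0], "jaw": 5}, {"dr": [0, 0, 0], "slide": [-95, 54, 5], "jaw": 5}, {"dr": [0, 0, 0], "slide": [-145, 82, 10], "jaw": 5}, {"dr": [0, 0, 0], "slide": [-195, 110, 15], "jaw": 5}, {"dr": [0, 0, 0], "slide": [-245, 138, 20], "jaw": 5}, {"dr": [0, 0, 0], "slide": [-285, 161, 30], "jaw": 5}, {"dr": [0, 0, 0], "slide": [-296, 167, 50], "jaw": 5}, {"dr": [0, 0, 0], "slide": [-296, 167, 75], "jaw": 5}]}}

```text
clock: 15.3
position: [497.7, 184.3, 158.5]
ee_rot: [-0.617, 0.787, 0.0, 0.0]
contact_force: [0.8, 0.3, -1.9]
gripper_width: 14.7
grasp_force: 59.0
```

{"op": "step_arm", "data": {"motion": [{"dr": [0, 0, 0], "slide": [0, 0, 5], "jaw": 5}, {"dr": [0, 0, 0], "slide": [0, 0, 10], "jaw": 5}, {"dr": [0, 0, 0], "slide": [0, 0, 15], "jaw": 5}, {"dr": [0, 0, 0], "slide": [0, 0, 18], "jaw": 5}, {"dr": [0, 0, 0], "slide": [0, 0, 18], "jaw": 5}, {"dr": [0, 0, 0], "slide": [0, 0, 18], "jaw": 5}, {"dr": [0, 0, 0], "slide": [0, 0, 18], "jaw": 5}, {"dr": [0, 0, 0], "slide": [0, 0, 18], "jaw": 5}]}}

```text
clock: 16.3
position: [498.2, 182.9, 141.1]
ee_rot: [-0.616, 0.788, -0.0, 0.0]
contact_force: [-0.4, -0.3, -1.1]
gripper_width: 14.2
grasp_force: 59.0
```

```bash
python3 - <<'E'
from h import *
import cv2
go((498.3,182.9,130),166)
s=optics.get_image("scene")
cv2.imwrite("pics/ret.png",cv2.resize(s[200:275,375:475],None,fx=8,fy=8,interpolation=cv2.INTER_CUBIC))
E
```

```text
t 16.3 pos [498.15 182.9  141.15] F [-0.39 -0.29 -1.12] w 14.2 j [ 0.66  0.31 -0.35  0.   -0.91 -0.9 ]
slide [-0.03 -0.14 11.15]
dr [-0.    0.    0.01]
```

View pics/ret.png

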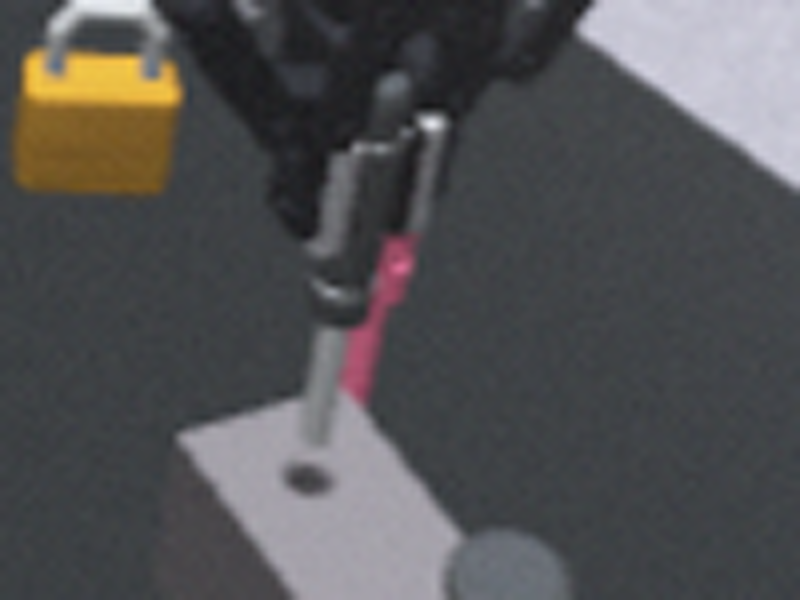

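The tip's front edge is at crop (314,448) and the hole's centre at crop (308,480).

```bash
python3 - <<'E'
from h import *
V=np.array(I["scene"]["view"]);K=np.array(I["scene"]["camera_matrix"])
def P(p):
    c=V[:3,:3]@np.array(p)+V[:3,3];u=K@(c*[1,-1,-1]);return ((u[:2]/u[2])-[375,200]+.5)*8
a=np.radians(np.arange(0,360,10))
print(back("scene",px(375,200,8,(308,480)),55))
print("exp tip low",max((P((498.2+4*np.cos(t),182.9+4*np.sin(t),69.6)) for t in a),key=lambda q:q[1]),"axis top",P((498.2,182.9,189.6)),"shoulder c",P((498.2,182.9,114.6)),"hole if aligned",P((498.2,182.9,55)))
E
```

```text
[497.94 185.49  55.  ]
exp tip low [312.47 446.18] axis top [378.63  77.52] shoulder c [333.6  307.07] hole if aligned [300.67 474.93]
```

{"op": "step_arm", "data": {"motion": [{"dr": [0, 0, 0], "slide": [-1, 0, 3], "jaw": 5}, {"dr": [0, 0, 0], "slide": [-1, 0, 6], "jaw": 5}, {"dr": [0, 0, 0], "slide": [-1, 0, 9], "jaw": 5}, {"dr": [0, 0, 0], "slide": [-1, 0, 12], "jaw": 5}, {"dr": [0, 0, 0], "slide": [-1, 0, 14], "jaw": 5}, {"dr": [0, 0, 0], "slide": [-1, 0, 16], "jaw": 5}, {"dr": [0, 0, 0], "slide": [-1, 0, 18], "jaw": 5}, {"dr": [0, 0, 0], "slide": [-1, 0, 20], "jaw": 5}]}}

```text
clock: 17.35
position: [498.4, 183.8, 120.9]
ee_rot: [-0.616, 0.788, 0.0, 0.0]
contact_force: [0.0, -0.3, -1.9]
gripper_width: 14.7
grasp_force: 59.0
```

{"op": "step_arm", "data": {"motion": [{"dr": [0, 0, 0], "slide": [0, 0, 4], "jaw": 5}, {"dr": [0, 0, 0], "slide": [0, 0, 9], "jaw": 5}, {"dr": [0, 0, 0], "slide": [0, 0, 14], "jaw": 5}, {"dr": [0, 0, 0], "slide": [0, 0, 19], "jaw": 5}, {"dr": [0, 0, 0], "slide": [0, 0, 24], "jaw": 5}, {"dr": [0, 0, 0], "slide": [0, 0, 28], "jaw": 5}, {"dr": [0, 0, 0], "slide": [0, 0, 32], "jaw": 5}, {"dr": [0, 0, 0], "slide": [0, 0, 34], "jaw": 5}]}}

```text
clock: 18.35
position: [498.3, 183.8, 86.7]
ee_rot: [-0.616, 0.788, 0.0, -0.0]
contact_force: [1.2, -0.0, -1.0]
gripper_width: 14.6
grasp_force: 59.0
```

{"op": "step_arm", "data": {"motion": [{"dr": [0, 0, 0], "slide": [0, 0, 1], "jaw": 5}, {"dr": [0, 0, 0], "slide": [0, 0, 2], "jaw": 5}, {"dr": [0, 0, 0], "slide": [0, 0, 3], "jaw": 5}, {"dr": [0, 0, 0], "slide": [0, 0, 4], "jaw": 5}, {"dr": [0, 0, 0], "slide": [0, 0, 5], "jaw": 5}, {"dr": [0, 0, 0], "slide": [0, 0, 6], "jaw": 5}, {"dr": [0, 0, 0], "slide": [0, 0, 7], "jaw": 5}, {"dr": [0, 0, 0], "slide": [0, 0, 7], "jaw": 5}]}}

```text
clock: 19.35
position: [498.5, 183.9, 81.5]
ee_rot: [-0.616, 0.788, -0.0, 0.0]
contact_force: [-3.6, -0.8, 8.0]
gripper_width: 14.6
grasp_force: 60.3
```

{"op": "step_arm", "data": {"motion": [{"dr": [0, 0, 0], "slide": [0, 0, -1], "jaw": 20}, {"dr": [0, 0, 0], "slide": [0, 0, -1], "jaw": 30}, {"dr": [0, 0, 0], "slide": [0, 0, -1], "jaw": 45}, {"dr": [0, 0, 0], "slide": [0, 0, -1], "jaw": 45}, {"dr": [0, 0, 0], "slide": [0, 0, -1], "jaw": 45}, {"dr": [0, 0, 0], "slide": [0, 0, -1], "jaw": 45}, {"dr": [0, 0, 0], "slide": [0, 0, -15], "jaw": 45}, {"dr": [0, 0, 0], "slide": [0, 0, -35], "jaw": 45}]}}

```text
clock: 20.35
position: [498.3, 183.7, 115.8]
ee_rot: [-0.616, 0.788, -0.0, -0.0]
contact_force: [0.3, 0.0, 0.7]
gripper_width: 44.8
grasp_force: 0.0
```

{"op": "step_arm", "data": {"motion": [{"dr": [0, 0, 0], "slide": [0, 0, -20], "jaw": 45}, {"dr": [0, 0, 0], "slide": [0, 0, -50], "jaw": 45}, {"dr": [0, 0, 0], "slide": [0, 0, -80], "jaw": 45}, {"dr": [0, 0, 0], "slide": [50, 0, -90], "jaw": 45}, {"dr": [0, 0, 0], "slide": [100, 0, -90], "jaw": 45}, {"dr": [0, 0, 0], "slide": [150, 0, -90], "jaw": 45}, {"dr": [0, 0, 0], "slide": [170, 0, -90], "jaw": 45}, {"dr": [0, 0, 0], "slide": [170, 0, -90], "jaw": 45}]}}

```text
clock: 21.35
position: [457.4, 18.1, 205.9]
ee_rot: [-0.615, 0.788, -0.0, 0.001]
contact_force: [-0.4, -0.0, -0.1]
gripper_width: 45.0
grasp_force: 0.0
```

```bash
python3 - <<'E'
from h import *
import cv2
s=optics.get_image("scene");go((0,0,0))
a=cv2.resize(s[195:315,385:465],None,fx=5,fy=5,interpolation=cv2.INTER_CUBIC)
b=cv2.resize(s[140:240,250:330],None,fx=5,fy=5,interpolation=cv2.INTER_CUBIC)
o=np.zeros((600,800,3),np.uint8);o[:,:400]=a;o[:500,400:]=b
cv2.imwrite("pics/end.png",o)
E
```

```text
t 21.4 pos [457.84  18.9  205.74] F [ 0.3  -0.23  0.37] w 45.0 j [ 0.4   0.12 -0.42  0.   -1.03 -0.64]
slide [129.27 439.98 204.97]
```

View pics/end.png

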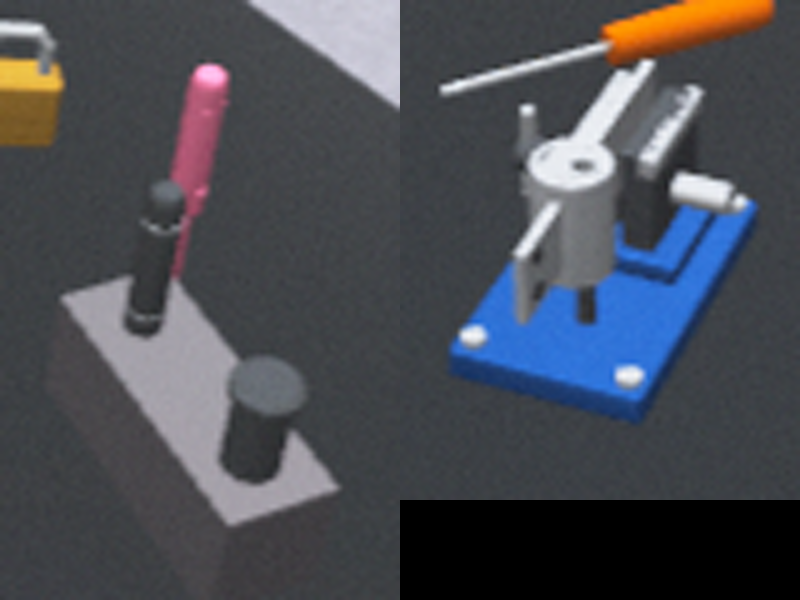

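The punch stands home in its hole as at the start, and the pin's end at row 204.6 means about 30 mm is standing out. I'll hand in.

```bash
python3 -c "
from bench import arm
print(arm.job_done())"
```

```text
the job is handed in; nothing more can be done
None
```

I drove the pin until about 30 mm stood out below the barrel (measured from the camera picture), put the punch back home in its own hole and released it, and handed the job in at about 21 s; the highest force I read while driving was about 15 N.

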